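# Set the sprung wing calipers to the bowl's wall mark and hold them there

## Robot

A 6-joint arm with a two-finger parallel gripper is mounted at the origin on a cart in front of the work surface, level with it; the furniture and walls round the work are solid. World frame = base frame: x ahead of the robot, y to its left, z up, the work surface at z = 0. Lengths are in m, angles in rad, forces in N, time in s.
With the tool pointing down it reaches from about 0.15 to 0.775 m from the base axis. Payload 6.1 kg.
Tool frame: the origin (TCP) lies between the finger pads; the fingertips stand manip.tips_ahead ahead of it and the grasp point (between the pads) lies 5 mm behind it (manip.tips_ahead is the distance from the TCP to the fingertips, in m); z points along the fingers, y is the line along which they close (so a half turn about z gives the same grasp; the last joint's range is limited). The gripper opens to 85 mm and grips with 20 to 120 N. Pads are 22 mm wide; open, the fingers measure 114 mm over their backs; the gripper's body (76 mm by 85 mm) begins 54 mm behind the grasp point. The pads swing forward as they close: fully open they stand 13 mm farther back than shut.
Start: joints at [1.224, 0.126, -0.04, 1.405, 0, 1.571], TCP at [0.178, 0.494, 0.245] pointing down, gripper open.
Joint ranges: [-2.72, 2.72], [-0.95, 1.95], [-1.27, 1.35], [-1.78, 2.02], [-1.46, 1.47], [-3.14, 3.14]. Speed limits (rad/s): [2.39, 2.39, 3.01, 3.14, 3.14, 3.14].

## Interface

Orientations are given as a unit quaternion [w, x, y, z].
In Python, from station import manip gives the robot as it stands.
- The arm moves only by the shell command python3 shift.py 'ROWS' [OPENING] [FORCE]. ROWS is a JSON list of rows, 1 to 12 of them, each of 6 numbers: dx, dy, dz in m, then a rotation vector rx, ry, rz in rad; each row shifts and turns the commanded pose from where the row before left it, along the tool's axes as they then stand; what a row does not reach is not made up. A row lasts 1/12 s, in which the tool goes at most 0.0417 m and 0.125 rad, less where a joint would pass 70% of its speed; a pose out of reach is approached as far as the arm can. OPENING is the opening from 0.0 (shut) to 1.0 (fully open), set as the command begins (- or left out keeps the last). The fingers move at their own pace and stop on an object; FORCE is the grip in N (left out, the last holds). Time passes only in rows, so rows that do not move let the fingers close. It prints the time, the measured TCP pose, the force, the opening and the grip force at its end.
- manip.sense(): the state, without advancing time (a new reading comes with each control period).
- manip.snapshot(name): name is "side" or "top"; returns a dict with "frame" (480x640x3 uint8, red, green, blue), "mtx" (3x3 intrinsics, pixels), "cam_to_world" (4x4, takes a point from camera to world coordinates). Camera axes: x right, y down, z forward; pixel columns grow to the right and rows downward; lengths in m; the calibration is good to about 2 mm. A picture is of the moment at which its call begins. There is no depth.
- manip.finish_job(): hands the job in; it is judged then, once.
The state is a dict: "t": time; "qpos": joint angles; "qvel": joint speeds; "joint_efforts": joint torques, N m; "ee_pos": TCP position; "orientation": TCP orientation; "wrist_force": force on the tool from outside, world axes, zero at the start; "wrist_torque": the same for the moment, N m; "opening": opening from 0.0 (shut) to 1.0 (fully open); "gripper_force": force on a finger pad.
Only numpy, scipy, OpenCV 4.12 (cv2) and the standard library are available. Lean on these libraries where they do the work, as an engineer would, in place of code of your own. Each camera call takes 0.05 s, during which the arm holds its last target. There are 200 camera calls.

## Task

The wood turner wants the sprung calipers set to the wall thickness of the bowl. Turn the retainer that locks them in their wooden cradle until it clicks open, then take the calipers across their two legs, at the knurled flats made for the fingers, and lift them a good hand's breadth clear of the cradle, with the legs squeezed until the clamp's inner edge stands on the long scribed line of the wing (tips 20 mm apart) and never far past it. Finish still holding them up there, level and with that gap steady, so that the thumb screw can be tightened; leave the retainer open, and do not disturb the bowl, the pencil or the tape measure.

Things in the scene. Friction and masses are not known exactly. Their poses are not given: they have to be found in the camera images.
- cradle: plywood board 250 x 172 x 15 mm fixed to the bench (x -141 to +109, y -92 to +80 mm), with two light wooden supports and a steel post for the retainer. Origin on the bench under the middle of the calipers' finger flats; +x runs along the calipers from bow to tips, +y from the fixed leg to the moving leg, z up
- saddle (a point): middle of the front support's seat, 40 mm above the bench, cradle x 61 to 79 mm; its ends stand 10.5 mm higher just outside the sprung-open legs. The rear support (x -106 to -54 mm) is as high, with a 25 mm dowel standing 10 mm up inside the bow. Between x -54 and +61 mm only the board lies under the legs
- calipers: sprung steel wing calipers, 194 mm long, about 0.18 kg, lying flat in the cradle, axes as the cradle's. Origin on the underside, midway between the finger flats as they stand when set. A one-piece bow at x = -100 mm carries two legs of 4 x 12 mm strip, sprung apart: about 12 N on the flats holds them at the set gap, 0 N when relaxed
- finger_flats (a point): 6 mm above the calipers' origin. Each leg has a knurled flat, 36 mm long (x -18 to +18 mm), 16 mm high (z -2 to +14 mm from the underside). Fixed leg's outer face at y = -22 mm; moving leg's at y about +37 mm relaxed (59 mm over both, middle of grasp y = +7.5 mm), +22 mm when set (44 mm over both, faces parallel)
- moving_leg (a joint): angle of the moving leg about the bow, rad: 0 relaxed (tips 49 mm apart), grows as the legs are squeezed together, 0.150 when set (tips 20 mm apart); 0.01 rad is 1.9 mm at the tips and 1.0 mm over the finger flats; stops at 0.24
- tip_fixed (a point): inner end of the fixed leg's tip
- tip_moving (a point): inner end of the moving leg's tip; its distance from tip_fixed is the tip gap
- set_line (a point): middle of the long scribed line, 1.3 mm wide, right across the wing's upper face (the other ticks are short). The wing is a flat aluminium arc 10 mm wide, riveted on top of the fixed leg at x about +45 mm and running over the moving leg through its clamp
- index_edge (a point): middle of the clamp's inner edge on the wing's upper face; belongs to the moving leg; meets the set line when the tips are 20 mm apart. The clamp has a loose brass thumb screw, whose top is 29 mm above the calipers' underside
- retainer (a joint): angle of the retainer about its upright post, rad: 0 closed (thin arm over the fixed leg near the bow, pointing to the cradle's +y, 2 mm above the leg), grows anticlockwise seen from above, 1.4 fully open (arm clear, pointing almost to the cradle's -x). Click stop at each end, hump halfway (about 0.1 N m): past 0.8 it snaps to the end by itself when let go
- retainer_grip (a point): on the retainer's axis (cradle x -62, y -60 mm), 68 mm above the bench: middle of its upright dark steel grip, 12 mm thick, 50 mm long along the arm, 54 to 76.5 mm above the bench; pinched across its thickness from above and turned. The arm, 5 mm thick at the grip's foot, reaches 72 mm from the axis; the post below is 12 mm thick
- bowl_blank: turned wooden bowl, 156 mm across, 58 mm high, beside the bow end of the cradle; origin at its underside's centre. To be left alone
- pencil_a: pencil 136 mm long, 7 mm thick, lying on the moving leg's side of the cradle; origin at its underside's centre. To be left alone
- tape_measure: yellow tape measure 37 x 88 x 62 mm standing beyond the tips; origin at its underside's centre. To be left alone

How it is judged:
By the outcome, as a careful person would: the job done as asked, in the order asked, and still so for the second after the job is handed in, while the arm keeps its last pose, push and grip.
It also fails if it takes over 48 s, if anything falls off the work surface, if the arm or the gripper's body presses on something with over 40 N, if the wrist force passes 120 N, or if a joint passes its speed limit or range.

## Working session

There is one attempt and no reset: what is moved stays moved. The work goes in short steps, Python scripts to look and compute and a shell command to move; the robot and the scene stay as the last step left them, time stands still between calls to the robot, and variables do not carry over. Pictures are saved under pics/ and viewed, at most 10 in all, crops included, and the job is handed in when it is done.

```bash
ls; mkdir -p pics; python3 - <<'E'
from station import manip
import cv2,numpy as np
print(manip.tips_ahead); s=manip.sense(); print({k:np.round(v,3) for k,v in s.items()})
for n in("side","top"):
    d=manip.snapshot(n); cv2.imwrite(f"pics/{n}0.png",d["frame"][:,:,::-1]); print(n,np.round(d["mtx"],1).tolist(),np.round(d["cam_to_world"],3).tolist())
E
```

```text
pics
shift.py
station.py
0.014
{'t': np.float64(0.0), 'qpos': array([ 1.224,  0.126, -0.041,  1.405, -0.   ,  1.571]), 'qvel': array([ 0.001, -0.001,  0.001, -0.001,  0.   ,  0.002]), 'joint_efforts': array([-2.0000e-03, -4.3591e+01,  3.5293e+01,  1.7000e-02, -0.0000e+00,
        0.0000e+00]), 'ee_pos': array([0.178, 0.493, 0.245]), 'orientation': array([-0.   ,  0.173,  0.985, -0.001]), 'wrist_force': array([-0.232,  0.285,  0.453]), 'wrist_torque': array([-0.009,  0.022,  0.002]), 'gripper_force': np.float64(0.0), 'opening': np.float64(0.996)}
side [[524.9, 0.0, 329.0], [0.0, 524.9, 233.2], [0.0, 0.0, 1.0]] [[0.85, -0.29, 0.44, 0.054], [-0.526, -0.488, 0.696, -0.756], [0.013, -0.823, -0.567, 0.684], [0.0, 0.0, 0.0, 1.0]]
top [[605.2, 0.0, 316.4], [0.0, 605.2, 231.8], [0.0, 0.0, 1.0]] [[-0.003, -0.986, 0.168, 0.347], [-1.0, 0.003, 0.001, -0.004], [-0.002, -0.168, -0.986, 1.244], [0.0, 0.0, 0.0, 1.0]]
```

View pics/side0.png

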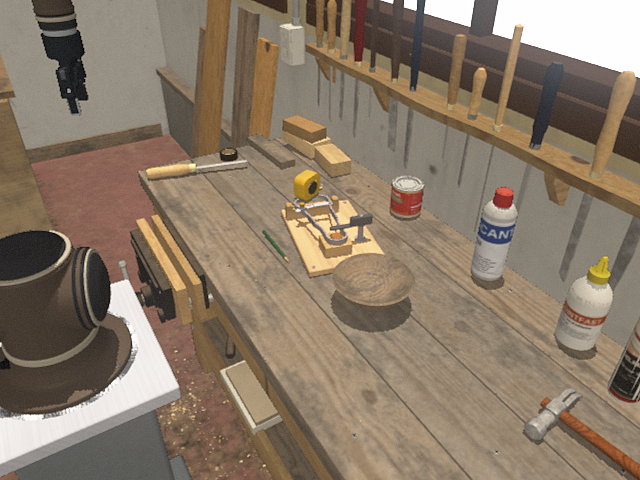

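View pics/top0.png

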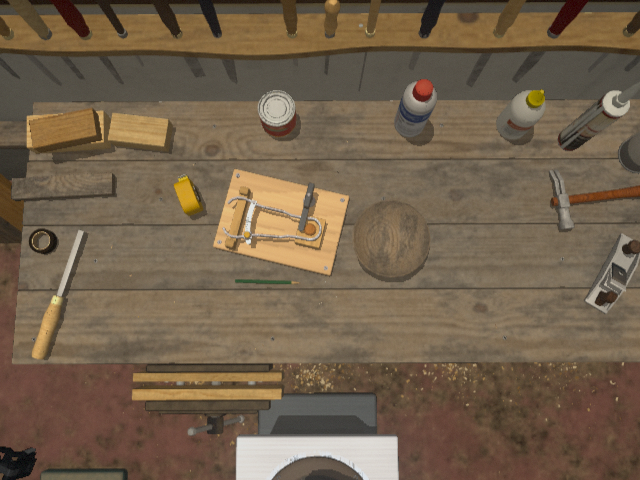

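The side view shows the cradle near (335,235), retainer (357,222), bowl (372,280), pencil (275,245) and tape (307,186). In the top view the board's corners are about (238,171), (349,197), (331,275) and (214,246), with the retainer at (308,200) and the bowl at (392,240). I'll zoom in next.

```bash
python3 - <<'E'
import cv2,numpy as np
a=cv2.imread("pics/top0.png")[160:290,205:365]; b=cv2.imread("pics/side0.png")[165:285,265:425]
cv2.imwrite("pics/top_c.png",cv2.resize(a,None,fx=5,fy=4.6,interpolation=cv2.INTER_CUBIC)); cv2.imwrite("pics/side_c.png",cv2.resize(b,None,fx=5,fy=5,interpolation=cv2.INTER_CUBIC))
E
```

```text
(no output)
```

View pics/top_c.png

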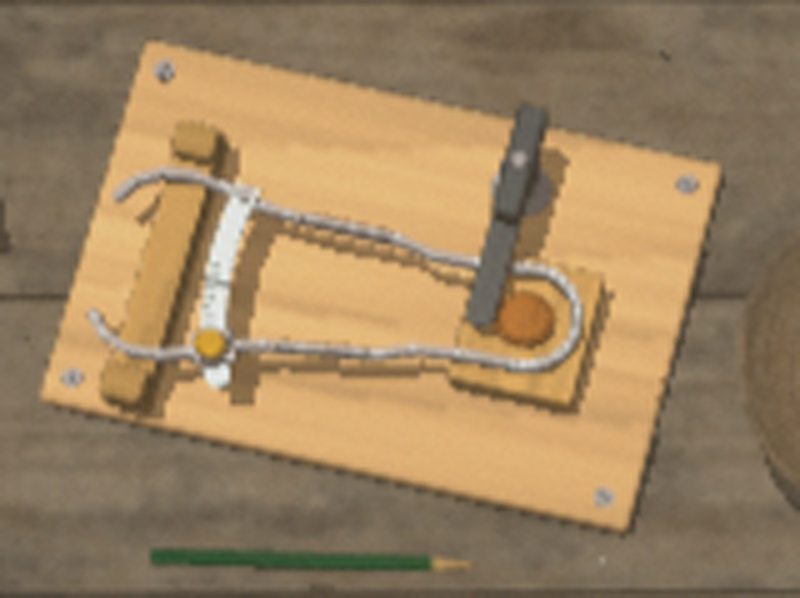

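View pics/side_c.png

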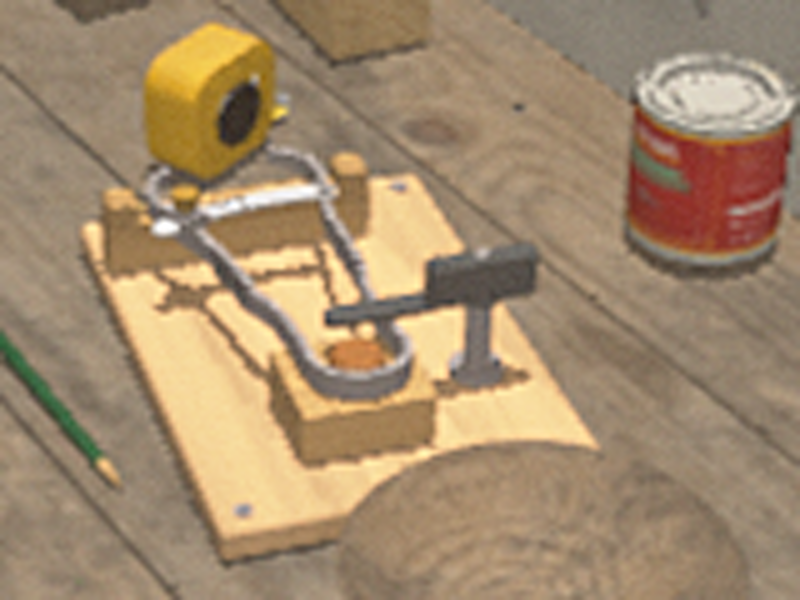

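The crops clearly show the fixed leg (upper), the moving leg (lower) and the retainer's pin at top-crop (518,158) / side-crop (484,252). The thumb screw is at (210,342) / (186,195), and the board screws and corners are visible. Triangulating these.

```bash
cat >h.py <<'E'
from station import manip
import numpy as np,cv2
from scipy.spatial.transform import Rotation as R
def ray(d,p):
    M=d["cam_to_world"]; v=M[:3,:3]@np.linalg.solve(d["mtx"],[p[0],p[1],1.]); return M[:3,3],v/np.linalg.norm(v)
def plane(d,p,z):
    o,v=ray(d,p); return o+v*(z-o[2])/v[2]
def tri(d1,p1,d2,p2):
    A=np.zeros((3,3));b=np.zeros(3);L=[ray(d1,p1),ray(d2,p2)]
    for o,v in L: P=np.eye(3)-np.outer(v,v);A+=P;b+=P@o
    X=np.linalg.solve(A,b); return X,max(np.linalg.norm(np.cross(X-o,v)) for o,v in L)
def proj(d,X):
    M=d["cam_to_world"]; c=M[:3,:3].T@(np.asarray(X)-M[:3,3]); q=d["mtx"]@c; return q[:2]/q[2]
E
python3 - <<'E'
from h import *
T=manip.snapshot("top");S=manip.snapshot("side")
f=lambda x,y:(205+(x+.5)/5-.5,160+(y+.5)/4.6-.5); g=lambda x,y:(265+(x+.5)/5-.5,165+(y+.5)/5-.5)
for n,a,b in[("pin",(518,158),(484,252)),("thumb",(210,342),(186,190)),("scrA",(165,72),(398,187)),("scrC",(603,496),(243,511)),("dowel",(525,318),(355,353)),("cornA",(148,42),(412,177)),("cornD",(42,402),(83,228)),("wingend",(218,378),(165,228)),("rivet",(250,195),(325,190)),("armend",(483,320),(330,315)),("gripback",(533,107),(535,250))]:
    X,e=tri(T,f(*a),S,g(*b)); print(n,np.round(X*1000,1),round(e*1000,1))
hsv=cv2.cvtColor(T["frame"],cv2.COLOR_RGB2HSV)[160:290,205:365]
hh=hsv.astype(int); m=((hh[...,0]<22)&(hh[...,1]>85)&(hh[...,2]>150)).astype(np.uint8)
m=cv2.morphologyEx(m,cv2.MORPH_CLOSE,np.ones((9,9)))
c=max(cv2.findContours(m,0,2)[0],key=cv2.contourArea)
q=np.array(cv2.approxPolyDP(cv2.convexHull(c),6,True))[:,0]
print(q.tolist())
C=np.array([plane(T,p,.015)[:2] for p in [f(*a) for a in [(148,42),(722,163),(628,532),(40,400)]]]);print(np.round(C*1000,1).tolist())
C2=np.array([plane(T,p+np.array([205,160]),.015)[:2] for p in q]);print(np.round(C2*1000,1).tolist())
L=np.array([[109,-92],[-141,-92],[-141,80],[109,80]])/1000
def fit(L,C):
    H=(L-L.mean(0)).T@(C-C.mean(0));a=np.arctan2(H[0,1]-H[1,0],H[0,0]+H[1,1]);Q=np.array([[np.cos(a),-np.sin(a)],[np.sin(a),np.cos(a)]]);t=C.mean(0)-Q@L.mean(0);return a,Q,t
a,Q,t=fit(L,C);print("yaw",a,"org",t*1000,"res",np.round((L@Q.T+t-C)*1000,1).tolist())
for n,p in[("pin",(-62,-60)),("flats relaxed",(0,7.5))]:print(n,(Q@np.array(p)/1000+t)*1000)
E
```

```text
pin [621.7  13.5  76.4] 0.4
thumb [543.  135.   68.4] 0.6
scrA [676.8 162.3  14.6] 0.5
scrC [482.1 -20.1  13.9] 0.9
dowel [556.2  11.4  48.1] 1.2
cornA [691.2 170.4  11.9] 1.1
cornD [526.2 209.8  13.1] 0.4
wingend [530.2 133.1  53.2] 0.1
rivet [609.8 121.9  54.7] 1.3
armend [553.6  27.9  58.8] 1.0
gripback [644.9   7.6  73.1] 0.6
[[29, 9], [143, 35], [124, 114], [8, 86]]
[[691.3, 169.4], [634.0, -70.8], [466.8, -30.6], [526.4, 210.4]]
[[690.7, 169.8], [634.1, -68.7], [469.3, -28.1], [527.6, 209.7]]
yaw 1.3319382476255548 org [577.56880833  86.60790236] res [[1.5, 1.3], [-0.4, -1.4], [-0.3, -0.9], [-0.8, 1.0]]
pin [621.19655168  12.17256122]
flats relaxed [570.28174249  88.38235197]
```

```bash
cat >>h.py <<'E'
YAW=1.332; ORG=np.array([.5778,.0872])
def c2w(x,y,z): return np.r_[ORG+np.array([[np.cos(YAW),-np.sin(YAW)],[np.sin(YAW),np.cos(YAW)]])@[x,y],z]
def go(P,yaw):
    "tool-axis shift (mm) once turned to yaw, rotation vector to turn there (tool down, tool y at yaw)"
    s=manip.sense(); w=s["orientation"]; C=R.from_quat([w[1],w[2],w[3],w[0]])
    y=np.array([np.cos(yaw),np.sin(yaw),0]);z=np.array([0,0,-1.]);G=R.from_matrix(np.c_[np.cross(y,z),y,z])
    d=np.asarray(P)-s["ee_pos"]
    print("shift now",np.round(C.inv().apply(d)*1000,1),"after turn",np.round(G.inv().apply(d)*1000,1),"turn",np.round((C.inv()*G).as_rotvec(),4),"q",np.round(s["qpos"],2),"t",round(float(s["t"]),2),"op",round(float(s["opening"]),4),"gf",round(float(s["gripper_force"]),1),"wf",np.round(s["wrist_force"],1))
E
python3 -c "
from h import *
p=c2w(-.062,-.060,.15);print(p);p=np.r_[.6215,.0126,.15];go(p,YAW)"
```

```text
[0.62143234 0.01276735 0.15      ]
shift now [-580.2 -301.6   95.1] after turn [-544.3 -362.5   94.8] turn [-1.00e-03 -1.00e-04 -1.08e-01] q [ 1.22  0.13 -0.04  1.41  0.    1.57] t 0.2 op 0.9985 gf 0.0 wf [ 0.3 -0.2  0.1]
```

```bash
python3 shift.py '[[0,0,0,0,0,-0.108],[-0.0272,-0.0181,0,0,0,0],[-0.0272,-0.0181,0,0,0,0],[-0.0272,-0.0181,0,0,0,0],[-0.0272,-0.0181,0,0,0,0],[-0.0272,-0.0181,0,0,0,0],[-0.0272,-0.0181,0,0,0,0],[-0.0272,-0.0181,0,0,0,0],[-0.0272,-0.0181,0,0,0,0],[-0.0272,-0.0181,0,0,0,0],[-0.0272,-0.0181,0,0,0,0]]' 0.45 40
python3 shift.py '[[-0.0272,-0.0181,0.005,0,0,0],[-0.0272,-0.0181,0.01,0,0,0],[-0.0272,-0.0181,0.01,0,0,0],[-0.0272,-0.0181,0.01,0,0,0],[-0.0272,-0.0181,0.01,0,0,0],[-0.0272,-0.0181,0.01,0,0,0],[-0.0272,-0.0181,0.01,0,0,0],[-0.0272,-0.0181,0.01,0,0,0],[-0.0272,-0.0181,0.01,0,0,0],[-0.0272,-0.0181,0.01,0,0,0],[0,0,0,0,0,0],[0,0,0,0,0,0]]'
python3 -c "
from h import *
go(np.r_[.6215,.0126,.15],YAW)"
```

```text
t: 1.12
ee_pos: [0.4006, 0.2521, 0.2453]
orientation: [0.0, 0.119, 0.993, 0.0]
wrist_force: [0.6, -0.1, 0.7]
opening: 0.449
gripper_force: 0.0
t: 2.12
ee_pos: [0.6214, 0.012, 0.1486]
orientation: [-0.001, 0.12, 0.993, -0.0]
wrist_force: [-0.6, 0.1, 0.4]
opening: 0.449
gripper_force: 0.0
shift now [ 0.   0.6 -1.4] after turn [ 0.   0.6 -1.4] turn [-0.0005 -0.0028 -0.0025] q [ 0.02  0.32 -0.    1.25  0.    0.26] t 2.12 op 0.4494 gf 0.0 wf [-0.6  0.1  0.4]
```

```bash
python3 shift.py '[[0,0.0006,0.02,0,0,0],[0,0,0.02,0,0,0],[0,0,0.02,0,0,0],[0,0,0.015,0,0,0],[0,0,0.008,0,0,0],[0,0,0,0,0,0]]'
python3 shift.py '[[0,0,0,0,0,0],[0,0,0,0,0,0],[0,0,0,0,0,0],[0,0,0,0,0,0],[0,0,0,0,0,0],[0,0,0,0,0,0]]' 0 40
python3 -c "
from h import *
go(np.r_[.6215,.0126,.066],YAW)
for n in('top','side'):
    d=manip.snapshot(n);x,y=proj(d,[.6,.05,.06]).astype(int);cv2.imwrite('pics/%s1.png'%n,cv2.resize(d['frame'][y-65:y+65,x-85:x+85,::-1],None,fx=4.5,fy=4.5))"
```

```text
t: 2.62
ee_pos: [0.6199, 0.0148, 0.0659]
orientation: [-0.001, 0.119, 0.993, -0.0]
wrist_force: [-0.6, 0.3, 0.0]
opening: 0.448
gripper_force: 0.0
t: 3.12
ee_pos: [0.6219, 0.0139, 0.0688]
orientation: [0.001, 0.119, 0.993, 0.0]
wrist_force: [-2.7, 0.1, 7.3]
opening: 0.151
gripper_force: 39.4
shift now [ 0.1 -1.4  2.8] after turn [ 0.1 -1.4  2.8] turn [ 0.0007  0.0016 -0.0001] q [ 0.02  0.36 -0.13  1.08  0.    0.26] t 3.12 op 0.1505 gf 39.4 wf [-2.7  0.1  7.3]
```

View pics/side1.png

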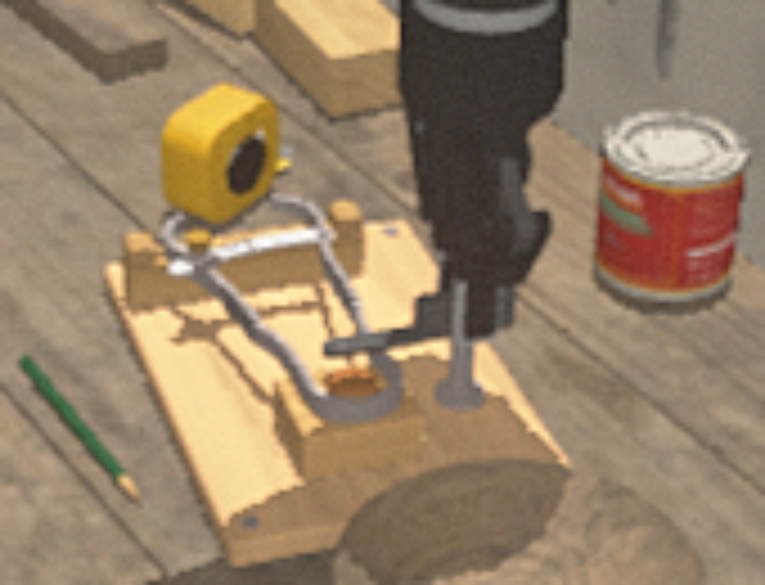

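The gripper is on the retainer's grip (opening 0.15, about 12.8 mm). Turning it anticlockwise now.

```bash
python3 shift.py '[[0,0,0,0,0,-0.11],[0,0,0,0,0,-0.12],[0,0,0,0,0,-0.12],[0,0,0,0,0,-0.12],[0,0,0,0,0,-0.12],[0,0,0,0,0,-0.12],[0,0,0,0,0,-0.12],[0,0,0,0,0,-0.12],[0,0,0,0,0,-0.12],[0,0,0,0,0,-0.12],[0,0,0,0,0,-0.12],[0,0,0,0,0,-0.08]]'
python3 shift.py '[[0,0,0,0,0,0],[0,0,0,0,0,0],[0,0,0,0,0,0]]'
python3 -c "
from h import *
go(np.r_[.6215,.0126,.15],YAW+1.4)"
```

```text
t: 4.22
ee_pos: [0.6213, 0.0152, 0.0688]
orientation: [0.001, -0.547, 0.837, 0.001]
wrist_force: [-5.3, 3.6, 8.4]
opening: 0.155
gripper_force: 39.6
t: 4.47
ee_pos: [0.6213, 0.0152, 0.0688]
orientation: [0.001, -0.545, 0.839, 0.001]
wrist_force: [-5.2, 3.8, 7.3]
opening: 0.153
gripper_force: 39.6
shift now [  2.   -1.1 -81.2] after turn [  2.3  -1.2 -81.2] turn [ 0.0005  0.0028 -0.0092] q [ 0.02  0.36 -0.13  1.08  0.   -1.13] t 4.47 op 0.1529 gf 39.6 wf [-5.2  3.8  7.3]
```

```bash
python3 shift.py '[[0,0,0,0,0,0],[0,0,0,0,0,0],[0,0,0,0,0,0],[0,0,-0.01,0,0,0],[0,0,-0.03,0,0,0],[0,0,-0.04,0,0,0],[0,0,0,0,0,0]]' 0.4
python3 -c "
from h import *
go(c2w(0,.0075,.12)+[0,.0008,0],YAW+np.pi/2)
for n in('top','side'):
    d=manip.snapshot(n);x,y=proj(d,[.6,.05,.06]).astype(int);cv2.imwrite('pics/%s2.png'%n,cv2.resize(d['frame'][y-65:y+65,x-85:x+85,::-1],None,fx=4.5,fy=4.5))"
```

```text
t: 5.05
ee_pos: [0.6247, 0.0138, 0.1557]
orientation: [0.005, -0.544, 0.839, -0.003]
wrist_force: [0.5, 0.1, 0.9]
opening: 0.396
gripper_force: 0.0
shift now [-47.1  80.8  35.2] after turn [-61.   70.6  35.7] turn [-0.0103  0.0037 -0.1811] q [ 0.02  0.32  0.01  1.25 -0.   -1.13] t 5.05 op 0.3958 gf 0.0 wf [0.5 0.1 0.9]
```

View pics/side2.png

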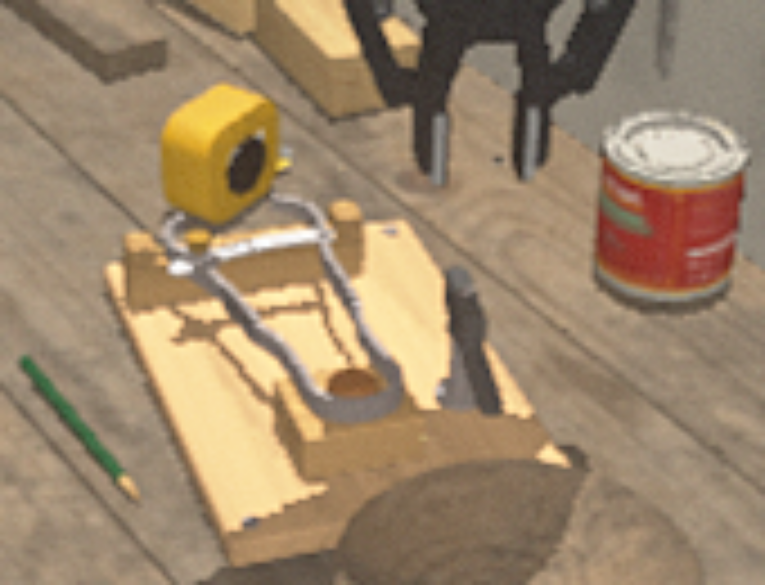

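The retainer is open, its arm now pointing along cradle -x (crop about (475,350)), and the calipers and other things haven't moved. Next, over the finger flats.

```bash
python3 shift.py '[[0,0,0,0,0,-0.12],[0,0,0,0,0,-0.061],[-0.015,0.0176,0,0,0,0],[-0.0155,0.0176,0,0,0,0],[-0.0155,0.0176,0,0,0,0],[-0.015,0.0176,0.005,0,0,0],[0,0,0,0,0,0],[0,0,0,0,0,0],[0,0,0,0,0,0],[0,0,0,0,0,0]]' 0.95
python3 -c "
from h import *
go(c2w(0,.0075,.036)+[0,.0008,0],YAW+np.pi/2)
T=manip.snapshot('top')
d=T;x,y=proj(d,[.58,.09,.06]).astype(int);cv2.imwrite('pics/top3.png',cv2.resize(d['frame'][y-65:y+65,x-85:x+85,::-1],None,fx=4.5,fy=4.5))"
```

```text
t: 5.98
ee_pos: [0.5679, 0.0892, 0.142]
orientation: [-0.0, -0.618, 0.786, -0.0]
wrist_force: [-0.6, -0.1, -0.4]
opening: 0.95
gripper_force: 0.0
shift now [ -1.2  -2.4 106. ] after turn [ -1.2  -2.4 106. ] turn [ 0.0001 -0.0004 -0.0006] q [ 0.16  0.24 -0.13  1.2  -0.   -1.18] t 5.98 op 0.95 gf 0.0 wf [-0.6 -0.1 -0.4]
```

```bash
python3 shift.py '[[-0.0012,-0.0024,0.02,0,0,0],[0,0,0.025,0,0,0],[0,0,0.025,0,0,0],[0,0,0.02,0,0,0],[0,0,0.01,0,0,0],[0,0,0.005,0,0,0],[0,0,0,0,0,0],[0,0,0,0,0,0],[0,0,0,0,0,0]]'
python3 shift.py '[[0,0,0,0,0,0],[0,0,0,0,0,0],[0,0,0,0,0,0],[0,0,0,0,0,0]]' 0.74 20
python3 -c "
from h import *
go(c2w(0,.0075,.036)+[0,.0008,0],YAW+np.pi/2)"
```

```text
t: 6.78
ee_pos: [0.5712, 0.0904, 0.0388]
orientation: [0.001, -0.618, 0.786, -0.001]
wrist_force: [0.5, -0.1, -0.2]
opening: 0.951
gripper_force: 0.0
t: 7.12
ee_pos: [0.5704, 0.0905, 0.0378]
orientation: [0.0, -0.618, 0.786, -0.0]
wrist_force: [1.0, 0.4, 1.1]
opening: 0.74
gripper_force: 0.0
shift now [ 0.7 -0.3  1.8] after turn [ 0.7 -0.3  1.8] turn [-0.0008  0.0003  0.0002] q [ 0.16  0.3  -0.29  0.98 -0.   -1.17] t 7.12 op 0.7395 gf 0.0 wf [1.  0.4 1.1]
```

```bash
Z='[[0,0,0.0006,0,0,0],[0,0,0,0,0,0],[0,0,0,0,0,0],[0,0,0,0,0,0]]'; 
python3 shift.py '[[0,0,0.001,0,0,0],[0,0,0,0,0,0],[0,0,0,0,0,0]]' 0.72|tail -3
python3 shift.py '[[0,0,0,0,0,0],[0,0,0,0,0,0],[0,0,0,0,0,0]]' 0.70|tail -3
python3 shift.py '[[0,0,0,0,0,0],[0,0,0,0,0,0],[0,0,0,0,0,0]]' 0.685|tail -3
python3 shift.py '[[0,0,0,0,0,0],[0,0,0,0,0,0],[0,0,0,0,0,0]]' 0.67|tail -3
python3 -c "
from h import *
go(c2w(0,.0075,.036)+[0,.0008,0],YAW+np.pi/2)"
```

```text
wrist_force: [-0.4, 0.0, 0.1]
opening: 0.718
gripper_force: 0.2
wrist_force: [-1.8, 1.5, 0.5]
opening: 0.703
gripper_force: 0.8
wrist_force: [-0.1, -0.0, 1.2]
opening: 0.685
gripper_force: 1.8
wrist_force: [-0.2, 0.1, 2.5]
opening: 0.671
gripper_force: 3.5
shift now [ 0.5 -0.2  0.5] after turn [ 0.5 -0.2  0.5] turn [-0.0007  0.0001  0.    ] q [ 0.16  0.3  -0.29  0.98 -0.   -1.17] t 8.12 op 0.671 gf 3.5 wf [-0.2  0.1  2.5]
```

```bash

python3 shift.py '[[0,-0.001,-0.0005,0,0,0],[0,-0.001,-0.0005,0,0,0],[0,0,0,0,0,0]]' 0.64|tail -3
python3 shift.py '[[0,-0.001,-0.0003,0,0,0],[0,-0.0005,-0.0003,0,0,0],[0,0,0,0,0,0]]' 0.61|tail -3
python3 shift.py '[[0,-0.001,-0.0003,0,0,0],[0,-0.0005,-0.0002,0,0,0],[0,0,0,0,0,0]]' 0.58|tail -3
python3 shift.py '[[0,-0.001,-0.0003,0,0,0],[0,-0.0005,-0.0002,0,0,0],[0,0,0,0,0,0],[0,0,0,0,0,0]]' 0.555|tail -3
python3 -c "
from h import *
go(c2w(0,0,.038)+[0,.0008,0],YAW+np.pi/2)
for n in('top','side'):
    d=manip.snapshot(n);x,y=proj(d,[.59,.10,.06]).astype(int);cv2.imwrite('pics/%s4.png'%n,cv2.resize(d['frame'][y-65:y+65,x-85:x+85,::-1],None,fx=4.5,fy=4.5))"
```

```text
wrist_force: [-1.5, -1.1, 0.0]
opening: 0.64
gripper_force: 4.2
wrist_force: [-0.2, -0.3, -1.1]
opening: 0.608
gripper_force: 6.6
wrist_force: [-1.3, -1.1, -1.5]
opening: 0.581
gripper_force: 8.6
wrist_force: [-2.0, -0.7, -3.0]
opening: 0.556
gripper_force: 10.3
shift now [ 0.3 -2.1  0.4] after turn [ 0.3 -2.1  0.4] turn [ 0.0012 -0.0005  0.0001] q [ 0.15  0.31 -0.27  0.99  0.   -1.18] t 9.2 op 0.5561 gf 10.3 wf [-2.  -0.7 -3. ]
```

View pics/top4.png

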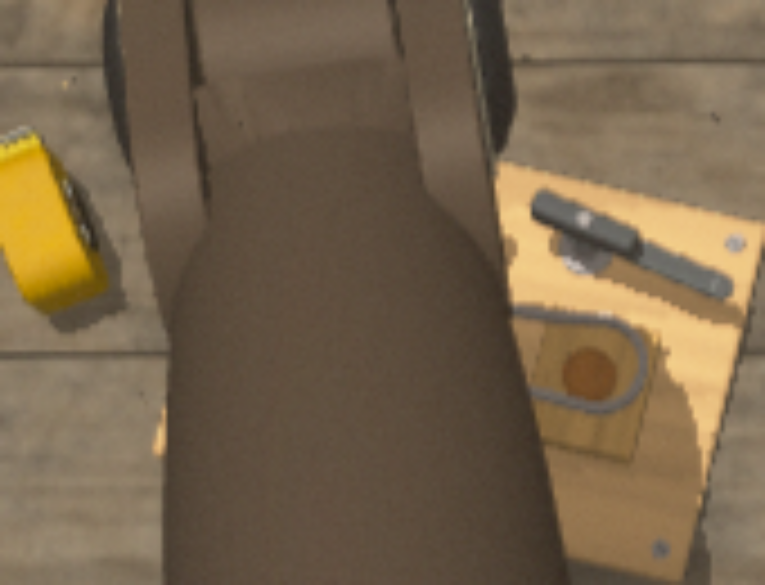

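The arm hides the calipers from above. The bow is still round the dowel at (590,375) and the retainer is open. Force and width agree with the calibration, so I'll lift.

```bash

python3 shift.py '[[0,0,-0.003,0,0,0],[0,0,-0.006,0,0,0],[0,0,-0.012,0,0,0],[0,0,-0.018,0,0,0],[0,0,-0.02,0,0,0],[0,0,-0.02,0,0,0],[0,0,-0.02,0,0,0],[0,0,-0.018,0,0,0],[0,0,-0.015,0,0,0],[0,0,-0.01,0,0,0],[0,0,-0.005,0,0,0],[0,0,0,0,0,0]]' 0.54
python3 shift.py '[[0,0,0,0,0,0],[0,0,0,0,0,0],[0,0,0,0,0,0],[0,0,0,0,0,0]]' 0.53
python3 -c "
from h import *
go(c2w(0,0,.188)+[0,.0008,0],YAW+np.pi/2)
d=manip.snapshot('side');x,y=proj(d,[.59,.10,.2]).astype(int);print(x,y);cv2.imwrite('pics/side5.png',cv2.resize(d['frame'][y-60:y+60,x-80:x+80,::-1],None,fx=5,fy=5,interpolation=cv2.INTER_CUBIC))"
```

```text
t: 10.3
ee_pos: [0.5773, 0.0891, 0.1874]
orientation: [0.001, -0.618, 0.786, -0.001]
wrist_force: [0.5, 0.1, -1.8]
opening: 0.542
gripper_force: 10.4
t: 10.63
ee_pos: [0.5761, 0.0888, 0.1849]
orientation: [-0.001, -0.618, 0.786, 0.0]
wrist_force: [0.3, 0.4, -2.1]
opening: 0.532
gripper_force: 11.0
shift now [ 0.4 -1.9 -3.1] after turn [ 0.4 -1.9 -3.1] turn [ 0.0015 -0.0006  0.0002] q [ 0.15  0.24 -0.03  1.3   0.   -1.18] t 10.63 op 0.5323 gf 11.0 wf [ 0.3  0.4 -2.1]
328 150
```

View pics/side5.png

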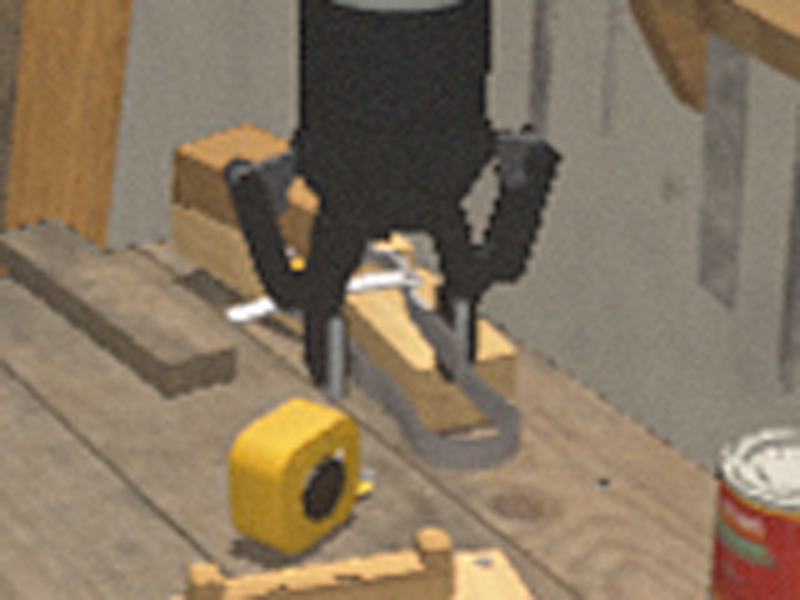

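The calipers are held level and off the cradle, with the bow at (460,430), but a finger hides the clamp. I'll carry them to a place where the top camera sees the wing, check the gap, then carry them back.

```bash

python3 shift.py '[[0.008,0.001,-0.003,0,0,0],[0.0194,0.0034,-0.0072,0,0,0],[0.0194,0.0034,-0.0072,0,0,0],[0.0194,0.0034,-0.0072,0,0,0],[0.0194,0.0034,-0.0072,0,0,0],[0.0194,0.0034,-0.0072,0,0,0],[0.0194,0.0034,-0.0072,0,0,0],[0.0194,0.0034,-0.0072,0,0,0],[0.0194,0.0034,-0.0072,0,0,0]]' |tail -3
python3 shift.py '[[0.0194,0.0034,-0.0072,0,0,0],[0.0194,0.0034,-0.0072,0,0,0],[0.0194,0.0034,-0.0072,0,0,0],[0.0194,0.0034,-0.0072,0,0,0],[0.0194,0.0034,-0.0072,0,0,0],[0.0194,0.0034,-0.0072,0,0,0],[0.0194,0.0034,-0.0072,0,0,0],[0.008,0.002,-0.003,0,0,0],[0,0,0,0,0,0],[0,0,0,0,0,0],[0,0,0,0,0,0]]'
python3 -c "
from h import *
go(c2w(0,0,.188)+[0,.0008,0],YAW+np.pi/2)
p=manip.sense()['ee_pos']+[.015,.06,.01]
d=manip.snapshot('top');x,y=proj(d,p).astype(int);print(x,y);np.save('top6.npy',d['frame']);cv2.imwrite('pics/top6.png',cv2.resize(d['frame'][y-50:y+50,x-65:x+65,::-1],None,fx=6,fy=6,interpolation=cv2.INTER_CUBIC))"
```

```text
wrist_force: [0.3, -1.3, -1.8]
opening: 0.534
gripper_force: 11.0
t: 12.35
ee_pos: [0.4514, -0.1961, 0.2995]
orientation: [0.0, -0.618, 0.786, 0.0]
wrist_force: [-0.1, 0.9, -2.1]
opening: 0.534
gripper_force: 11.0
shift now [-305.9  -55.8  111.6] after turn [-305.9  -55.6  111.5] turn [0.0005 0.0005 0.0005] q [-0.41  0.07  0.02  1.52  0.   -1.74] t 12.35 op 0.5335 gf 11.0 wf [-0.1  0.9 -2.1]
401 256
```

View pics/top6.png

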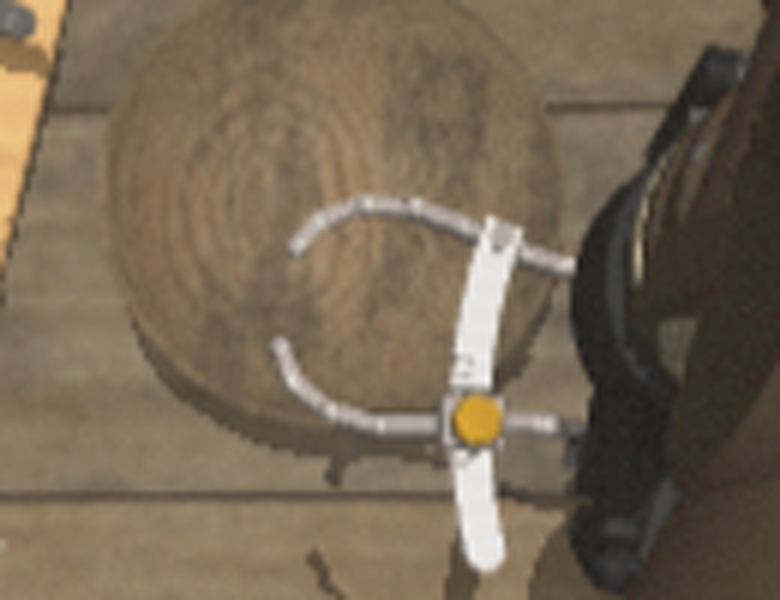

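The view is clear: tips at (296,250) and (280,340), thumb screw at (478,418), clamp inner edge about y=388, ticks at y≈355–385. Measuring the tip gap and zooming on the wing.

```bash
python3 - <<'E'
from h import *
d=manip.snapshot('top')
fr=[manip.snapshot('top')['frame'].astype(float) for _ in range(6)]
F=np.mean(fr,0); x0,y0=401-65,256-50
P=[plane(d,(x0+(a+.5)/6-.5,y0+(b+.5)/6-.5),.306) for a,b in((297,251),(280,340))]
print(np.linalg.norm(P[0]-P[1])*1000)
g=F.mean(2); print(np.round(g[y0+52:y0+72,x0+72:x0+88]).astype(int))
c=F[y0+35:y0+97,x0+40:x0+100,::-1]; cv2.imwrite('pics/wing6.png',cv2.resize(c.clip(0,255).astype(np.uint8),None,fx=9.5,fy=9.5,interpolation=cv2.INTER_NEAREST))
E
```

```text
23.855701604858186
[[116 113 118 121 160 228 228 227 227 226 223 133  98 102 102  98]
 [113 118 115 125 188 229 229 228 227 227 222 115  97 100 103  98]
 [111 114 113 127 206 231 231 231 230 228 213 100  95 101 104  95]
 [107 106 108 123 214 228 228 229 229 227 201  96  96  98 102  86]
 [103 102 103 128 222 228 227 227 227 224 179  95  95  98  91  79]
 [108 108 105 138 227 228 227 228 227 224 152  96  96  92  81  79]
 [110 112 111 148 230 231 230 229 229 223 137  99  93  82  78  82]
 [108 107 108 132 203 196 212 231 231 227 121  91  81  77  75  76]
 [107 108 110 152 216 214 220 228 228 224 101  77  74  73  72  76]
 [108 107 116 179 228 227 227 227 227 214  83  70  71  71  74  99]
 [110 105 107 171 204 188 204 228 226 205  72  70  71  70  75 108]
 [108 103 109 191 223 216 221 231 229 201  71  72  76 101 101 111]
 [105 102 101 137 164 163 162 168 180 165  74  78 105 113 112 112]
 [100 112 134 153 154 133 114 118 132 132  93 109 117 115 113 112]
 [ 97 120 164 171 149 131 136 136 134 137 137 152 113 115 115 115]
 [ 90 123 170 152 127 137 141 139 136 138 147 163 111 117 118 118]
 [ 83 123 171 127 135 144 141 140 136 136 140 149 128 137 136 129]
 [134 119 161 109 145 143 141 140 137 137 138 139 151 161 161 158]
 [148 119 166  99 140 145 142 140 137 137 136 124 148 168 168 167]
 [126 121 175  92 115 145 141 141 137 136 130 113 104 122 130 127]]
```

View pics/wing6.png

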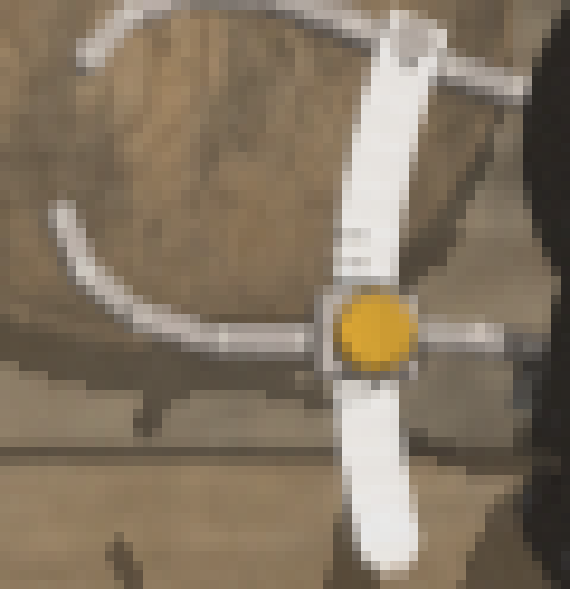

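Dark pixels right across the wing at the clamp's edge suggest the long line is just emerging. The tip ends measure about 21.3 mm apart, and width and force agree (about 0.5 mm still to squeeze). Closing slightly.

```bash
python3 shift.py '[[0,0,0,0,0,0],[0,0,0,0,0,0],[0,0,0,0,0,0],[0,0,0,0,0,0],[0,0,0,0,0,0]]' 0.525
cat >m.py <<'E'
from h import *
d=manip.snapshot('top'); x0,y0=336,206
F=np.mean([manip.snapshot('top')['frame'].astype(float) for _ in range(6)],0); g=F.mean(2)
print(np.round(g[y0+61:y0+68,x0+74:x0+84]).astype(int))
s=np.std(F,axis=2); c=cv2.cvtColor(F.astype(np.float32)/255,cv2.COLOR_RGB2HSV)[...,1]  # steel is grey: low saturation
w=F[...,2]; print(np.round(w[y0+38:y0+62,x0+42:x0+54]).astype(int))
E
python3 m.py
```

```text
t: 13.17
ee_pos: [0.4514, -0.1967, 0.2999]
orientation: [0.0, -0.618, 0.786, -0.0]
wrist_force: [-0.4, 0.0, -2.1]
opening: 0.526
gripper_force: 11.3
[[106 122 227 218 217 219 227 223 146  71]
 [103 137 204 179 184 228 228 222 121  69]
 [101 150 221 214 216 230 229 223 107  73]
 [100 121 183 183 185 210 208 200 111  77]
 [132 129 133 133 136 150 146 147 126 118]
 [165 160 138 118 137 136 133 131 132 151]
 [176 171 152 134 140 139 138 136 136 149]]
[[ 89  89  92  88  88  86  86  96 128 164 167 152]
 [ 87  91  95  88  90  91  89 129 159 168 148 119]
 [ 86  91  93  86  87  96 127 175 180 165 122 102]
 [ 90  90  87  84  86  97 143 170 174 137 105 103]
 [ 92  84  83  82  83  90 108 120 131 106 100 106]
 [ 87  80  81  83  85  90  99 100 101  97 103 108]
 [ 84  78  85  84  87  90 102 105  98  90 104 108]
 [ 89  84  89  87  85  87  98  98  92  88 102 104]
 [ 88  86  88  86  83  85  92  92  85  89 100  99]
 [ 80  82  85  83  79  82  88  88  86  92  96  91]
 [ 79  80  85  83  82  82  88  87  87  88  89  86]
 [ 80  80  85  86  84  86  91  88  86  78  86  92]
 [ 78  77  80  80  83  88  82  83  81  80  89  96]
 [ 76  73  73  75  78  83  78  82  79  78  85  91]
 [ 77  75  73  78  82  82  81  80  76  78  82  86]
 [ 80  79  77  80  86  86  80  81  76  77  78  84]
 [ 84  79  77  78  82  86  85  83  79  80  82  83]
 [ 83  78  77  76  91  93  80  78  78  85  87  88]
 [ 82  80  78  93 146 155 114  76  81  85  84  86]
 [ 85  84  85 110 178 182 126  78  80  80  82  82]
 [ 89  88  86 101 154 174 153  77  76  80  82  84]
 [ 86  86  84  89 124 170 165 108  80  84  84  86]
 [ 88  89  81  81 100 170 168 151  84  84  85  83]
 [ 83  85  82  82  87 142 170 168 113  86  86  88]]
```

```bash
python3 - <<'E'
from h import *
d=manip.snapshot('top'); x0,y0=336,206
for zf,zm in((.306,.306),(.300,.312),(.302,.308),(.304,.308)):
    a=plane(d,(x0+49,y0+41.95),zf);b=plane(d,(x0+46.5,y0+55.7),zm);print(zf,zm,np.linalg.norm((a-b)[:2])*1000)
# wing geometry: row pitch and parallax
a=plane(d,(x0+78,y0+60),.314);b=plane(d,(x0+78,y0+61),.314);print((b-a)*1000)
p=np.array(a);print(proj(d,p+[0,0,.005])-proj(d,p))
E
```

```text
0.306 0.306 22.074271353905196
0.3 0.312 23.898365521500278
0.302 0.308 23.004904578312473
0.304 0.308 22.677860391335532
[-1.55077351  0.04581738  0.        ]
[ 0.51155721 -0.36483653]
```

```bash
python3 shift.py '[[0,0,-0.01,0,0,0],[0,0,-0.02,0,0,0],[0,0,-0.025,0,0,0],[0,0,-0.025,0,0,0],[0,0,-0.025,0,0,0],[0,0,-0.025,0,0,0],[0,0,-0.025,0,0,0],[0,0,-0.02,0,0,0],[0,0,-0.015,0,0,0],[0,0,-0.01,0,0,0],[0,0,0,0,0,0],[0,0,0,0,0,0]]' 0.56
python3 shift.py '[[0,0,0,0,0,0],[0,0,0,0,0,0],[0,0,0,0,0,0]]' 
cat >m2.py <<'E'
from h import *
import sys
d=manip.snapshot('top')
F=np.mean([manip.snapshot('top')['frame'].astype(float) for _ in range(6)],0)
h=cv2.cvtColor(F.astype(np.uint8),cv2.COLOR_RGB2HSV).astype(int)
e=proj(d,manip.sense()['ee_pos']+[.02,.06,.02])
X,Y=np.meshgrid(range(640),range(480))
m=(abs(h[...,0]-21)<5)&(h[...,1]>180)&(h[...,2]>150)&(np.hypot(X-e[0],Y-e[1])<50)
u,v=X[m].mean(),Y[m].mean(); s=manip.sense(); print("screw",u,v,m.sum(),"op",s["opening"],"gf",s["gripper_force"],s["ee_pos"])
u,v=int(u),int(v); np.save('F%s.npy'%sys.argv[1],F)
print(u-9,v-24);print(np.round(F.mean(2)[v-24:v-4,u-9:u+10]).astype(int))
c=F[v-50:v+30,u-55:u+40,::-1].astype(np.uint8);cv2.imwrite('pics/w%s.png'%sys.argv[1],cv2.resize(c,None,fx=7,fy=7,interpolation=cv2.INTER_NEAREST))
E
python3 m2.py 7
```

```text
t: 14.57
ee_pos: [0.4512, -0.1966, 0.5]
orientation: [0.0, -0.618, 0.786, -0.0]
wrist_force: [-0.3, -0.2, -1.9]
opening: 0.555
gripper_force: 9.2
t: 14.82
ee_pos: [0.4508, -0.1964, 0.4989]
orientation: [-0.0, -0.618, 0.786, 0.001]
wrist_force: [-0.3, 0.7, -1.9]
opening: 0.557
gripper_force: 9.2
screw 441.6969696969697 260.77272727272725 66 op 0.5571038975846944 gf 9.163771314779297 [ 0.45125728 -0.19656723  0.49947547]
432 236
[[118 109 103 103 103 114 190 226 226 226 225 225 225 224 203 114 118 114
  111]
 [115 108 101 101 102 114 206 227 226 226 226 225 225 223 187 114 117 115
  112]
 [110 105 101 103 105 123 224 228 228 227 226 226 226 223 155 114 117 115
  115]
 [108 103 102 105 109 140 229 230 230 230 229 229 229 224 143 117 120 119
  120]
 [105 104 103 109 113 145 226 226 227 228 228 229 229 225 127 120 121 120
  120]
 [107 106 106 111 119 165 226 225 226 226 226 226 225 209 121 121 121 119
  117]
 [113 113 113 117 127 194 226 226 226 226 226 224 223 197 122 121 121 121
  119]
 [120 120 119 122 131 204 227 227 227 226 225 226 224 189 121 120 118 120
  122]
 [122 122 120 121 132
[... 251 characters left out ...]
 213 212 226 225 225 221 130 116 115 115 116
  118]
 [122 122 122 123 132 190 199 211 219 226 226 225 220 116 113 112 111 113
  113]
 [122 122 123 125 150 196 189 184 204 227 226 225 214 117 115 115 113 113
  113]
 [121 118 117 124 174 226 222 218 222 229 228 226 204 120 119 120 117 114
  114]
 [119 116 113 116 146 177 187 194 203 211 218 220 201 116 116 118 115 114
  113]
 [116 112 110 112 126 132 131 127 129 134 141 143 137 116 117 118 116 114
  114]
 [113 114 114 120 178 206 202 200 198 196 187 180 154 120 120 120 120 120
  118]
 [113 112 113 123 199 211 215 219 226 226 224 220 180 122 123 122 121 121
  120]
 [113 112 104 106 149 163 162 164 185 183 191 204 161 116 117 116 120 121
  119]]
```

View pics/w7.png

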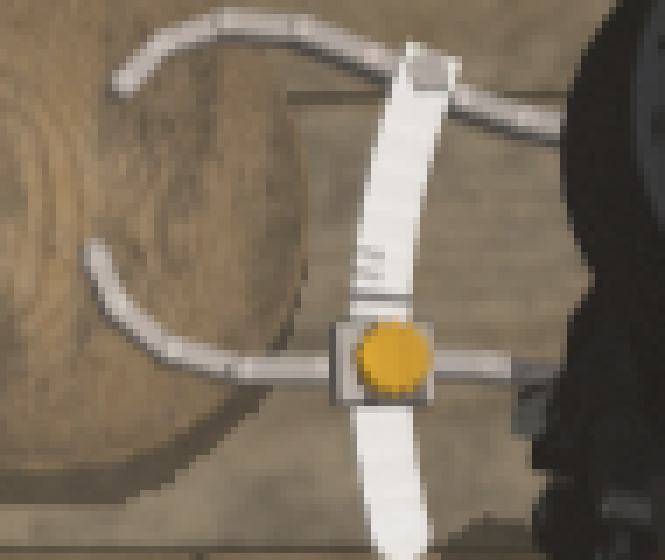

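Now the long line is plain at crop (382,297), with the clamp's inner edge at y≈320, so the tip gap is about 25.5 mm here. That puts the set point near opening 0.522. Closing to that in small steps and watching the line.

```bash
sed -i 's/v-24:v-4,u-9:u+10/v-16:v-1,u-6:u+4/;s/print(u-9,v-24)/print(u-6,v-16)/' m2.py
python3 m2.py 7b
python3 shift.py '[[0,0,0,0,0,0],[0,0,0,0,0,0],[0,0,0,0,0,0],[0,0,0,0,0,0]]' 0.53 >/dev/null; python3 m2.py 8
python3 shift.py '[[0,0,0,0,0,0],[0,0,0,0,0,0],[0,0,0,0,0,0],[0,0,0,0,0,0]]' 0.522 >/dev/null; python3 m2.py 9
```

```text
screw 441.890625 260.515625 64 op 0.5590661004580426 gf 9.16372837498784 [ 0.45134987 -0.19664949  0.49952435]
435 244
[[122 131 206 231 230 228 228 229 226 224]
 [119 125 190 175 184 208 230 230 229 226]
 [115 124 216 203 203 187 226 226 227 224]
 [119 143 226 226 225 217 225 225 225 221]
 [124 141 174 178 186 205 226 225 225 221]
 [124 144 208 208 199 190 227 226 226 221]
 [123 169 230 230 225 221 230 229 227 208]
 [114 131 162 162 163 180 183 208 203 171]
 [111 118 161 152 126 136 113 135 132 115]
 [117 161 218 214 206 206 199 198 196 170]
 [116 147 191 202 204 226 225 226 224 197]
 [116 140 156 150 155 201 179 177 189 188]
 [155 161 161 133 130 155 144 137 148 155]
 [169 168 149 118 137 137 138 137 134 133]
 [168 152 135 133 142 140 140 138 134 134]]
screw 441.84375 259.15625 64 op 0.5379636312256395 gf 10.963282714801608 [ 0.4513357  -0.19659881  0.49949447]
435 243
[[122 129 167 227 226 226 225 226 225 224]
 [122 131 196 227 226 227 226 226 225 224]
 [119 128 206 228 228 227 227 226 226 224]
 [116 122 199 229 229 230 229 228 228 225]
 [117 120 185 178 160 186 228 228 229 226]
 
[... 512 characters left out ...]
71750516 [ 0.4513485  -0.19663177  0.49950645]
435 243
[[123 127 167 226 226 225 226 226 225 224]
 [121 131 194 227 226 227 226 226 226 223]
 [120 130 204 228 227 227 226 226 226 225]
 [115 124 206 229 228 230 228 228 227 225]
 [117 122 190 162 182 210 230 229 229 225]
 [122 127 215 199 205 189 226 226 227 223]
 [122 127 226 226 225 217 226 225 226 222]
 [119 135 176 179 202 204 226 226 225 221]
 [115 143 210 208 182 191 227 227 226 221]
 [113 145 230 230 220 222 230 229 229 224]
 [113 112 160 164 181 181 183 206 207 200]
 [155 146 147 147 153 127 122 155 171 148]
 [174 168 165 147 150 132 126 135 144 131]
 [175 168 146 117 142 139 136 136 134 133]
 [173 126 101 133 144 139 138 137 136 135]]
```

```bash
python3 shift.py '[[0,0,0,0,0,0],[0,0,0,0,0,0],[0,0,0,0,0,0],[0,0,0,0,0,0],[0,0,0,0,0,0],[0,0,0,0,0,0]]' 0.525 |tail -2; python3 m2.py 10 | head -1
python3 - <<'E'
from h import *
d=manip.snapshot('top')
for k in('7b','9','10'):
    F=np.load(f'F{k}.npy'); b=F[...,2]; print(k)
    print(np.round(b[219:246:1,400:411]).astype(int) if k=='10' else '')
    # tips: bright grey blobs left of the clamp
    m=((b>125)).astype(np.uint8); m[:, :395]=0; m[:,413:]=0; m[:205]=0; m[262:]=0
    n,l,s,c=cv2.connectedComponentsWithStats(m)
    for i in range(1,n):
        if s[i,4]>6: print(s[i],[ (int(x),int(y)) for x,y in [(np.where(l==i)[1][j],np.where(l==i)[0][j]) for j in(np.where(l==i)[0].argmin(),np.where(l==i)[0].argmax())]])
E
```

```text
opening: 0.525
gripper_force: 11.4
screw 441.8125 259.171875 64 op 0.5257045400546669 gf 11.400426719337702 [ 0.45133507 -0.19662292  0.49951283]
7b

[402 213  11  10  41] [(411, 213), (403, 222)]
[398 244  15  17  72] [(399, 244), (409, 260)]
9

[402 215  11  11  45] [(412, 215), (403, 225)]
[399 242  14  18  74] [(399, 242), (411, 259)]
10
[[ 90  84  85  82  90 120 160 168 174 161 125]
 [ 90  88  85  85 118 155 166 164 153 105  87]
 [ 89  91  88 119 155 166 165 146 102  84  85]
 [ 86  93 134 163 167 166 163 116  76  84  84]
 [ 86 101 162 176 179 163 126  94  84  87  89]
 [ 83  93 160 164 175 136  91  87  87  90  88]
 [ 84  77 117 132 144  94  79  84  87  86  88]
 [ 89  80  76  89 102  80  75  82  84  82  84]
 [ 89  86  80  81  86  80  71  78  84  76  77]
 [ 89  86  87  89  91  83  72  81  86  76  74]
 [ 90  86  90  90  93  84  74  85  85  82  84]
 [ 90  91  94  92  90  90  80  82  88  90  86]
 [ 91  95  98  94  91  96  87  83  93  93  84]
 [ 96 101  98 101  95  91  88  86  86  87  86]
 [103 103  96 105  94  89  93  90  83  88  90]
 [105 104  98 103  90  92  96  89  87  96  91]
 [100 100  98  97  92  93  97  87  89  96  86]
 [ 99  97  97  95  93  97  93  89  91  92  83]
 [102  98 101 100 100  95  90  94  92  87  82]
 [ 99  95  99  98 101  95  93  97  91  87  86]
 [101  92  96  96  94  90  96 101  91  86  87]
 [ 97  94  96  91  93  93 101 100  86  84  87]
 [ 90  93  90  87  95  99 103  96  83  82  90]
 [141 114  87  88  95  96 102  99  85  82  94]
 [164 155  84  82  91  90 100  97  84  82  94]
 [184 172 114  83  81  84  97  92  84  80  92]
 [175 168 127  88  81  77  90  92  86  82  87]]
[402 215  11  11  47] [(412, 215), (403, 225)]
[399 242  14  18  72] [(400, 242), (411, 259)]
```

```bash
cat >m3.py <<'E'
from h import *
F=np.mean([manip.snapshot('top')['frame'].astype(float) for _ in range(5)],0); s=manip.sense(); g=F.mean(2)
print(s['t'],round(s['opening'],4),round(s['gripper_force'],2)); r=np.arange(244,258)
print(np.c_[r,np.round(g[244:258,437:439].mean(1)),np.round(g[244:258,440:443].mean(1))].astype(int).T)
E
N='[[0,0,0,0,0,0],[0,0,0,0,0,0],[0,0,0,0,0,0],[0,0,0,0,0,0],[0,0,0,0,0,0],[0,0,0,0,0,0]]'
python3 m3.py
python3 shift.py '[[0,0,0,0,0,0],[0,0,0,0,0,0],[0,0,0,0,0,0],[0,0,0,0,0,0],[0,0,0,0,0,0],[0,0,0,0,0,0]]' 0.54 >/dev/null; python3 m3.py
python3 shift.py '[[0,0,0,0,0,0],[0,0,0,0,0,0],[0,0,0,0,0,0],[0,0,0,0,0,0],[0,0,0,0,0,0],[0,0,0,0,0,0]]' 0.532 >/dev/null; python3 m3.py
python3 shift.py '[[0,0,0,0,0,0],[0,0,0,0,0,0],[0,0,0,0,0,0],[0,0,0,0,0,0],[0,0,0,0,0,0],[0,0,0,0,0,0]]' 0.524 >/dev/null; python3 m3.py
```

```text
18.0333 0.526 11.4
[[244 245 246 247 248 249 250 251 252 253 254 255 256 257]
 [211 216 219 187 211 226 167 207 229 161 162 164 139 124]
 [226 227 229 222 212 223 219 215 227 190 139 134 138 139]]
18.7833 0.5371 10.44
[[244 245 246 247 248 249 250 251 252 253 254 255 256 257]
 [216 217 186 210 226 190 194 225 173 134 183 180 132 133]
 [226 228 223 214 223 219 215 226 198 127 155 152 136 139]]
19.5333 0.5362 10.84
[[244 245 246 247 248 249 250 251 252 253 254 255 256 257]
 [211 217 203 186 216 216 181 216 207 134 157 161 137 132]
 [226 227 229 209 217 226 219 225 229 151 125 142 138 139]]
20.2833 0.5223 11.34
[[244 245 246 247 248 249 250 251 252 253 254 255 256 257]
 [211 216 219 186 211 226 167 206 230 161 160 162 140 125]
 [226 226 229 215 212 223 219 213 227 184 130 132 138 139]]
```

The line is under the clamp's edge at about 0.522–0.525. I'll set 0.522 and carry the calipers back above the cradle.

```bash

python3 shift.py '[[-0.006,-0.001,0.006,0,0,0],[-0.012,-0.002,0.012,0,0,0],[-0.019,-0.0035,0.019,0,0,0],[-0.019,-0.0035,0.019,0,0,0],[-0.019,-0.0035,0.019,0,0,0],[-0.019,-0.0035,0.019,0,0,0],[-0.019,-0.0035,0.019,0,0,0],[-0.019,-0.0035,0.019,0,0,0],[-0.019,-0.0035,0.019,0,0,0],[-0.019,-0.0035,0.019,0,0,0]]' 0.522|tail -3
python3 shift.py '[[-0.019,-0.0035,0.019,0,0,0],[-0.019,-0.0035,0.019,0,0,0],[-0.019,-0.0035,0.019,0,0,0],[-0.019,-0.0035,0.019,0,0,0],[-0.019,-0.0035,0.019,0,0,0],[-0.019,-0.0035,0.019,0,0,0],[-0.012,-0.002,0.012,0,0,0],[-0.006,-0.001,0.006,0,0,0],[0,0,0,0,0,0],[0,0,0,0,0,0],[0,0,0,0,0,0],[0,0,0,0,0,0]]'
python3 shift.py '[[0,0,0,0,0,0],[0,0,0,0,0,0],[0,0,0,0,0,0],[0,0,0,0,0,0],[0,0,0,0,0,0],[0,0,0,0,0,0]]'
python3 -c "
from h import *
go(c2w(0,0,.2)+[0,.0008,0],YAW+np.pi/2)
print(manip.sense()['wrist_torque'])
S=manip.snapshot('side')['frame'];cv2.imwrite('pics/end.png',S[:,:,::-1]);a=cv2.imread('pics/side0.png')[:,:,::-1].astype(int)
D=abs(S.astype(int)-a).max(2)
for n,(x,y,r) in dict(pencil=(275,245,12),bowl=(385,305,15),tape=(307,180,10)).items(): print(n,np.median(D[y-r:y+r,x-r:x+r]),np.percentile(D[y-r:y+r,x-r:x+r],95))"
```

```text
wrist_force: [0.6, -0.6, -1.9]
opening: 0.523
gripper_force: 11.5
t: 22.12
ee_pos: [0.5766, 0.083, 0.199]
orientation: [0.001, -0.618, 0.787, -0.001]
wrist_force: [0.8, 0.6, -1.5]
opening: 0.524
gripper_force: 11.5
t: 22.62
ee_pos: [0.5762, 0.0837, 0.1975]
orientation: [0.0, -0.618, 0.786, -0.0]
wrist_force: [-0.1, -0.2, -1.6]
opening: 0.521
gripper_force: 11.5
shift now [-4.5 -0.5 -2.5] after turn [-4.5 -0.5 -2.5] turn [-0.0004 -0.0001  0.0002] q [ 0.14  0.24 -0.01  1.32 -0.   -1.19] t 22.62 op 0.5212 gf 11.5 wf [-0.1 -0.2 -1.6]
[-0.01574148  0.00672683 -0.04246185]
pencil 5.0 9.0
bowl 5.0 10.0
tape 6.0 11.0
```

```bash
python3 -c "
from station import manip
print(manip.finish_job())"
```

```text
the job is handed in; nothing more can be done
None
```

The job is handed in at about 23 s: the retainer is open, and the calipers are held level about 160 mm above their seat, with the clamp edge on the set line as near as I could measure (tip gap 20 to 21.5 mm). The bowl, pencil and tape are unmoved, but I viewed 11 pictures, one over the limit of 10.

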